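Pack the washed tiles into the storage case before the dust storm

ROBOT

A 6-joint arm with a two-finger parallel gripper is mounted at the origin on the work surface. World frame = base frame: x ahead of the robot, y to its left, z up, the work surface at z = 0. Lengths are in m, angles in rad, forces in N, time in s.
With the tool pointing down it reaches from about 0.35 to 0.975 m from the base axis. Payload 17.4 kg.
Tool frame: the origin (TCP) lies between the finger pads; the fingertips stand 25 mm ahead of it and the grasp point (between the pads) lies 6 mm ahead of it (r.tcp_to_tips is the distance from the TCP to the fingertips, in m); z points along the fingers, y is the line along which they close (so a half turn about z gives the same grasp; the last joint's range is limited). The gripper opens to 85 mm and grips with 20 to 120 N. Pads are 22 mm wide; open, the fingers measure 114 mm over their backs; the gripper's body (76 mm by 85 mm) begins 54 mm behind the grasp point. The pads swing forward as they close: fully open they stand 13 mm farther back than shut.
Start: joints at [-1.243, 0.116, 1.442, -0, 1.584, -0.038], TCP at [0.241, -0.63, 0.256] pointing down, gripper open.
Joint ranges: [-2.83, 2.83], [-0.83, 2.19], [0.07, 2.5], [-1.14, 4.28], [0.01, 3], [-2.97, 2.97]. Speed limits (rad/s): [1.89, 1.89, 2.22, 3.14, 3.14, 3.14].

INTERFACE

Orientations are given as a 3x3 rotation matrix whose columns are the frame's x, y, z axes.
In Python, from plant import sensors, optics, r gives the robot as it stands. The module is installed in compiled form; this text tells all that it offers.
- The arm moves only by the shell command python3 -m handwheel 'ROWS' [FORCE]. ROWS is text: rows parted by semicolons, each of 5 numbers parted by spaces: the shift along the tool's x, y, z in m, then the turn about the tool's z in degrees, then the closure, from 0 (fully open) to 1 (shut). In form: tx ty tz twist jaw; .... A call has 1 to 10 rows; each row is the pose to reach, as a shift and turn from the pose commanded when the call began, along the tool's axes at that moment; what a row does not reach only later rows make up. A row lasts 1/8 s, in which the tool goes at most 62.5 mm and 10.7 degrees, less where a joint would pass 70% of its speed; a pose out of reach is approached as far as the arm can. A call with a gripper value outside its range is refused whole. The fingers move at their own pace and stop on an object; FORCE is the grip in N (left out, the last holds). Time passes only in rows, so rows that repeat a pose let the fingers close. It gives the time, the measured TCP pose, the force, the opening and the grip force at its end, in the units of the state.
- sensors.read_state(): the state, without advancing time (a new reading comes with each control period).
- optics.read_camera(name): name is "side" or "top"; returns the picture (480x640x3 uint8, blue, green, red); there is no depth.
- optics.camera_model(name): a dict with "camera_matrix" (3x3 intrinsics, pixels), "rvec" (rotation vector, rad) and "tvec" (3), from world to camera coordinates, as OpenCV has them. Camera axes: x right, y down, z forward; pixel columns grow to the right and rows downward; lengths in m; the calibration is good to about 2 mm. A picture is of the moment at which its call begins. camera_model takes no time and is no camera call.
- r.sign_off(): hands the job in; it is judged then, once.
The state is a dict: "t": time; "joint_positions": joint angles; "qd": joint speeds; "joint_torque": joint torques, N m; "tool_pos": TCP position; "tcp_rot": TCP orientation; "wrist_force": force on the tool from outside, world axes, zero at the start; "moment": the same for the moment, N m; "gripper_width": finger opening in m; "grip_force": force on a finger pad.
Only numpy, scipy, OpenCV 4.12 (cv2) and the standard library are available. Lean on these libraries where they do the work, as an engineer would, in place of code of your own. Each camera call takes 0.05 s, during which the arm holds its last target. There are 200 camera calls.

TASK

A dust storm is coming: take the washed glazed tiles one by one out of the wooden drying rack and stand each of them on edge, fully down, in a slot of its own in the open grey storage case; keep them upright on the way and handle them gently, because they are brittle. When every tile is in, swing the lid over and press its free edge down past the spring catch until it clicks shut. Then stand the ceramic frog upright in the middle of the shut lid as a weight and let go of it; leave the saucer and the glass paperweight where they are.

Things in the scene. Friction and masses are not known exactly. Their poses are not given: they have to be found in the camera images.
- case: grey storage case, fixed, open on top, outside 242 (x) x 150 (y) x 90 (z) mm, 5 mm walls and floor. Origin: centre of its underside. Dividers 35 mm high over the floor leave five slots 18 mm wide along y, at x = -78, -39, 0, 39, 78 mm; 29 mm from outer slot to end wall. Lid hinged on the +y wall; spring catch, a steel clip 99 mm high, in the middle of the -y wall (87 mm from the origin)
- slot1 (a point): middle of the floor of one of the case's five slots; x axis across the slot (its 18 mm width), y along it, z up
- slot2 (a point): middle of the floor of one of the case's five slots; x axis across the slot (its 18 mm width), y along it, z up
- slot3 (a point): middle of the floor of one of the case's five slots; x axis across the slot (its 18 mm width), y along it, z up
- slot4 (a point): middle of the floor of one of the case's five slots; x axis across the slot (its 18 mm width), y along it, z up
- slot5 (a point): middle of the floor of one of the case's five slots; x axis across the slot (its 18 mm width), y along it, z up
- lid (a joint): angle of the lid in rad, 0 = shut, growing as it opens. It starts and stays open at 1.7 to 1.82 (stop 1.85), leaning outwards. Pushed inwards from outside to below about 1.2 it falls slowly and rests on the catch at about 0.08 (free edge some 12 mm proud). Pressing the free edge down with 10 to 15 N passes the catch; the lid then stays at 0
- lid_hinge (a point): middle of the lid's hinge line, which runs along x of the case, 75 mm to +y of the case's origin and 90.5 mm high. The frame turns with the lid: the lid plate, 246 (x) x 155 x 8 mm, reaches from here along -y, its top face 8 mm to +z
- lid_mid (a point): centre of the lid's top face (the outer face); z is the face's normal. When shut it is level, 98.5 mm high
- lid_edge (a point): point on the lid's top face in the middle of its free edge region, 25 mm in from the free edge and 130 mm from the hinge line: where to press
- rack: wooden drying rack, fixed, 240 (x) x 100 (y) mm, base 12 mm thick. Origin: centre of its underside. Bars 30 mm high on the base leave five slots 17 mm wide running along y, at x = -88, -44, 0, 44 and 88 mm; a tile's underside is 12 mm above the table
- tile1: glazed clay tile, a flat slab 12 (x) x 90 (y) x 78 (z, height) mm, 170 g, brittle: breaks if gripped with over 25 N (50 N summed over both fingers) or pushed against the case with over 30 N; a 10 N grip carries it. Starts standing on edge in a slot of the rack, with some play. Origin: centre of its underside; x through its thickness, z up. Three to five tiles are there; None at the start = absent
- tile2: glazed clay tile, a flat slab 12 (x) x 90 (y) x 78 (z, height) mm, 170 g, brittle: breaks if gripped with over 25 N (50 N summed over both fingers) or pushed against the case with over 30 N; a 10 N grip carries it. Starts standing on edge in a slot of the rack, with some play. Origin: centre of its underside; x through its thickness, z up. Three to five tiles are there; None at the start = absent
- tile3: glazed clay tile, a flat slab 12 (x) x 90 (y) x 78 (z, height) mm, 170 g, brittle: breaks if gripped with over 25 N (50 N summed over both fingers) or pushed against the case with over 30 N; a 10 N grip carries it. Starts standing on edge in a slot of the rack, with some play. Origin: centre of its underside; x through its thickness, z up. Three to five tiles are there; None at the start = absent
- tile4: glazed clay tile, a flat slab 12 (x) x 90 (y) x 78 (z, height) mm, 170 g, brittle: breaks if gripped with over 25 N (50 N summed over both fingers) or pushed against the case with over 30 N; a 10 N grip carries it. Starts standing on edge in a slot of the rack, with some play. Origin: centre of its underside; x through its thickness, z up. Three to five tiles are there; None at the start = absent
- tile5: glazed clay tile, a flat slab 12 (x) x 90 (y) x 78 (z, height) mm, 170 g, brittle: breaks if gripped with over 25 N (50 N summed over both fingers) or pushed against the case with over 30 N; a 10 N grip carries it. Starts standing on edge in a slot of the rack, with some play. Origin: centre of its underside; x through its thickness, z up. Three to five tiles are there; None at the start = absent
- frog: glazed ceramic frog figurine, 88 mm tall with eyes to 95 mm, about 350 g, standing on the table between the rack and the case. Origin: centre of its underside, z up. Round foot 72 mm in diameter and 30 mm high, above it an upright round body 52 mm in diameter up to 82 mm: grip that
- saucer: clay saucer, 120 mm wide and 22 mm high, origin at the centre of its underside; bystander, to be left alone
- paperweight: round glass paperweight, 76 mm wide and 54 mm high, origin at the centre of its underside; bystander, to be left alone
Things that resemble listed ones, but are neither listed nor needed, are in the scene too. Leave any black, pink or red look-alike of the tile2 alone.

How it is judged:
On the way, in this order (a step that is already met when the one before it is completed fails the run):
1. every tile stands on edge in a slot of the case, fully down, while the lid is still open (z of tile1 in the frame of case between 0 and 0.012 m and x of tile1 in the frame of case between -0.095 and 0.095 m and y of tile1 in the frame of case between -0.04 and 0.04 m and angle between each of tile1, tile2, tile3, tile4, tile5's own z axis and vertical below 0.25 rad and z of tile2 in the frame of case between 0 and 0.012 m and x of tile2 in the frame of case between -0.095 and 0.095 m and y of tile2 in the frame of case between -0.04 and 0.04 m and z of tile3 in the frame of case between 0 and 0.012 m and x of tile3 in the frame of case between -0.095 and 0.095 m and y of tile3 in the frame of case between -0.04 and 0.04 m and z of tile4 in the frame of case between 0 and 0.012 m and x of tile4 in the frame of case between -0.095 and 0.095 m and y of tile4 in the frame of case between -0.04 and 0.04 m and z of tile5 in the frame of case between 0 and 0.012 m and x of tile5 in the frame of case between -0.095 and 0.095 m and y of tile5 in the frame of case between -0.04 and 0.04 m and value of joint lid above 1 rad), for 0.2 s.
2. the lid is pressed past its catch and stays shut (value of joint lid below 0.03 rad), for 0.3 s.
At the end, for the whole second after the job is handed in: Every tile stands in a case slot (underside under 12 mm above the case's, leaning under 0.25 rad); the lid is past its catch (below 0.03 rad); the frog stands at rest, upright (0.12 rad), on the lid's top, within 40 mm of its centre (z of tile1 in the frame of case between 0 and 0.012 m and x of tile1 in the frame of case between -0.095 and 0.095 m and y of tile1 in the frame of case between -0.04 and 0.04 m and angle between each of tile1, tile2, tile3, tile4, tile5's own z axis and vertical below 0.25 rad and z of tile2 in the frame of case between 0 and 0.012 m and x of tile2 in the frame of case between -0.095 and 0.095 m and y of tile2 in the frame of case between -0.04 and 0.04 m and z of tile3 in the frame of case between 0 and 0.012 m and x of tile3 in the frame of case between -0.095 and 0.095 m and y of tile3 in the frame of case between -0.04 and 0.04 m and z of tile4 in the frame of case between 0 and 0.012 m and x of tile4 in the frame of case between -0.095 and 0.095 m and y of tile4 in the frame of case between -0.04 and 0.04 m and z of tile5 in the frame of case between 0 and 0.012 m and x of tile5 in the frame of case between -0.095 and 0.095 m and y of tile5 in the frame of case between -0.04 and 0.04 m and value of joint lid below 0.03 rad and horizontal distance between frog and lid_mid below 0.04 m and z of frog in the frame of lid_mid between -0.006 and 0.006 m and angle between frog's own z axis and vertical below 0.12 rad and linear speed of frog below 0.02 m/s); the robot touches nothing.
It fails at once if a tile is squeezed with more than 25 N a finger (50 N for both together) (contact force between the fingers and tile1 above 50 N or contact force between the fingers and tile2 above 50 N or contact force between the fingers and tile3 above 50 N or contact force between the fingers and tile4 above 50 N or contact force between the fingers and tile5 above 50 N).
It fails at once if a tile is pushed against the case with more than 30 N (contact force between any of tile1, tile2, tile3, tile4, tile5 and case above 30 N).
It fails at once if a tile is tipped over (more than 0.7 rad from upright) (angle between any of tile1, tile2, tile3, tile4, tile5's own z axis and vertical above 0.7 rad).
It fails at once if the saucer or the paperweight is moved by more than 30 mm (distance of any of saucer, paperweight from where it was at the start of the episode above 0.03 m).
Of tile1, tile2, tile3, tile4, tile5 only 3 to 5 are there at a start; the rules pass over those that are not, and their reading is None.
At some moment in a run one of frog may be knocked a few centimetres aside while the robot is not near it.
It also fails if it takes over 210 s, if anything falls off the work surface, if the arm or the gripper's body presses on something with over 40 N, if the wrist force passes 120 N, or if a joint passes its speed limit or range.

## Working session

There is one attempt and no reset: what is moved stays moved. The work goes in short steps, Python scripts to look and compute and a shell command to move; the robot and the scene stay as the last step left them, time stands still between calls to the robot, and variables do not carry over. Pictures are saved under pics/ and viewed, at most 14 in all, crops included, and the job is handed in when it is done.

```bash
mkdir -p pics
python3 - <<'E'
from plant import sensors, optics, r
import cv2, numpy as np
for n in("top","side"):
    cv2.imwrite(f"pics/{n}0.png",optics.read_camera(n))
    m=optics.camera_model(n);R=cv2.Rodrigues(np.array(m["rvec"]))[0]
    print(n,m["camera_matrix"],-R.T@np.array(m["tvec"]).ravel(),R[2])
s=sensors.read_state();print(s)
E
```

```text
top [[555.17743552   0.         311.01105221]
 [  0.         555.17743552 232.81153287]
 [  0.           0.           1.        ]] [ 0.46625553 -0.03986047  1.35853103] [ 0.05445699  0.00188301 -0.99851434]
side [[482.15118899   0.         316.54248394]
 [  0.         482.15118899 238.63314015]
 [  0.           0.           1.        ]] [0.35012988 0.70559176 0.62118139] [ 0.21964422 -0.78995408 -0.57247617]
{'t': 0.1, 'joint_positions': array([-1.24276585e+00,  1.16448554e-01,  1.44219038e+00, -7.32707818e-07,
        1.58396951e+00, -3.78163663e-02]), 'qd': array([ 0.00019852,  0.00067451, -0.00035607, -0.00038318, -0.0002352 ,
       -0.00152743]), 'joint_torque': array([ 2.18758527e-03, -7.33667707e+01, -6.33787537e+01, -7.29442900e-05,
        5.18248577e-03,  6.91633332e-06]), 'tool_pos': array([ 0.24141302, -0.63021077,  0.25563389]), 'tcp_rot': array([[ 9.33821157e-01,  3.57740043e-01, -3.27957981e-04],
       [ 3.57740192e-01, -9.33820663e-01,  9.61385003e-04],
       [ 3.76719729e-05, -1.01508541e-03, -9.99999484e-01]]), 'wrist_force': array([ 0.95877066, -0.30654757,  0.27665442]), 'moment': array([-0.02542132,  0.04292885,  0.05170741]), 'grip_force': 0.0, 'gripper_width': 0.08557253792716127}
```

View pics/top0.png

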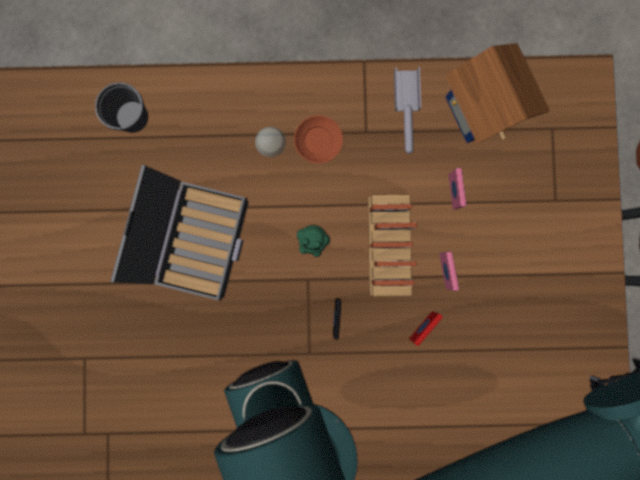

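View pics/side0.png

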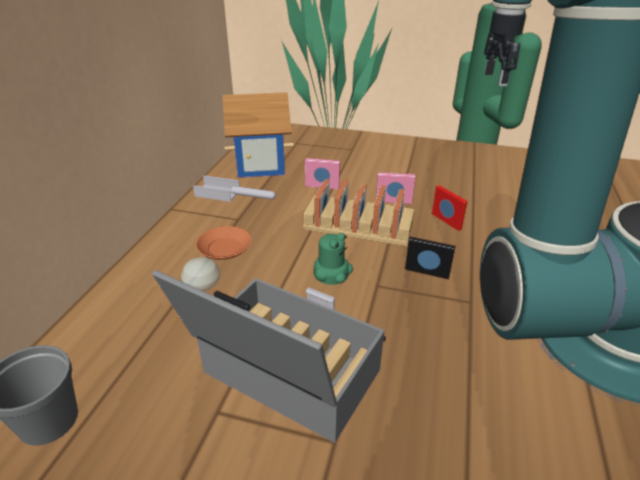

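The top view shows the case at (205,240) px with its lid open to the left, the frog at (313,240), and the rack at (390,245) holding five tiles. The side view confirms five tiles, plus pink, red and black look-alikes outside the rack. I'll crop in for precise features.

```bash
cat > h.py <<'E'
from plant import sensors, optics, r
import cv2, numpy as np
def cam(n):
    m=optics.camera_model(n);R=cv2.Rodrigues(np.array(m["rvec"],float))[0];t=np.array(m["tvec"],float).ravel()
    return np.array(m["camera_matrix"]),R,-R.T@t,t
def ray(n,px,z):
    K,R,C,_=cam(n);px=np.atleast_2d(np.array(px,float))
    d=np.c_[px,np.ones(len(px))]@np.linalg.inv(K).T@R
    return C[:2]+d[:,:2]*((z-C[2])/d[:,2])[:,None]
def proj(n,P):
    K,R,C,t=cam(n);p=(np.atleast_2d(P)@R.T+t)@K.T;return p[:,:2]/p[:,2:]
def blobs(img,lo,hi,roi,amin=20):
    x0,y0,x1,y1=roi;h=cv2.cvtColor(img,cv2.COLOR_BGR2HSV)[y0:y1,x0:x1]
    c,_=cv2.findContours(cv2.inRange(h,lo,hi),cv2.RETR_EXTERNAL,cv2.CHAIN_APPROX_NONE)
    return [k+[x0,y0] for k in c if cv2.contourArea(k)>=amin]
def tcp():
    s=sensors.read_state();R=s["tcp_rot"]
    return s["tool_pos"],R,s
E
python3 - <<'E'
from h import *
a=cv2.imread("pics/top0.png")
c=cv2.resize(a[155:310,105:255],None,fx=4,fy=3.8,interpolation=cv2.INTER_CUBIC)
c=cv2.resize(a[155:310,105:255],None,fx=3.8,fy=3.8,interpolation=cv2.INTER_CUBIC); 
d=cv2.resize(a[185:305,360:425],None,fx=3.5,fy=4.9,interpolation=cv2.INTER_CUBIC)
d=cv2.copyMakeBorder(d,0,589-d.shape[0],0,0,cv2.BORDER_CONSTANT)if d.shape[0]<589 else d[:589]
cv2.imwrite("pics/c1.png",np.hstack([c,d[:c.shape[0]]]));print(c.shape,d.shape)
E
```

```text
(589, 570, 3) (589, 228, 3)
```

View pics/c1.png

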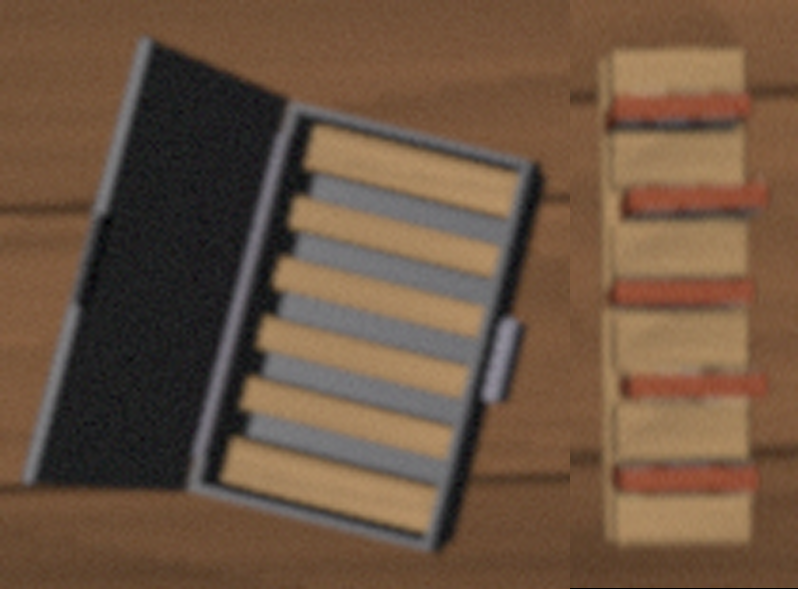

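The crop shows the case rim corners at about (182,182), (245,198), (220,299) and (156,283) px in the full image. It also shows the divider tops and the five tile tops as red strips in the rack.

Run:
```python
from h import *
a=cv2.imread("pics/top0.png")
q=ray("top",[[182.1,182.1],[245.3,197.9],[220,299.5],[156.3,283.4]],.09)
print("rim",q.round(4),q.mean(0).round(4)); 
print("lens",[np.linalg.norm(q[i]-q[(i+1)%4]).round(4) for i in range(4)])
for e in (q[0]-q[3],q[1]-q[2]): print("yaw x",np.degrees(np.arctan2(e[1],e[0])).round(2))
for e in (q[0]-q[1],q[3]-q[2]): print("yaw y",(np.degrees(np.arctan2(e[1],e[0]))-90).round(2))
D=[]
for k in blobs(a,(10,70,120),(25,255,255),(160,180,246,300),60):
    p=ray("top",k[:,0],.04).astype(np.float32);(c,s,an)=cv2.minAreaRect(p);b=cv2.boxPoints((c,s,an))
    e=max((b[1]-b[0],b[2]-b[1]),key=np.linalg.norm);e=e*np.sign(e[1])
    print("div",np.round(c,4),np.round(s,4),(np.degrees(np.arctan2(e[1],e[0]))-90).round(2))
for k in blobs(a,(0,120,90),(11,255,255),(360,185,425,300),30):
    p=ray("top",k[:,0],.09).astype(np.float32);(c,s,an)=cv2.minAreaRect(p);b=cv2.boxPoints((c,s,an))
    e=max((b[1]-b[0],b[2]-b[1]),key=np.linalg.norm);e=e*np.sign(e[1])
    print("tile",np.round(c,4),np.round(s,4),(np.degrees(np.arctan2(e[1],e[0]))-90).round(2))
p=np.vstack([k[:,0] for k in blobs(a,(60,60,20),(95,255,255),(290,215,340,265))])
(c,rr)=cv2.minEnclosingCircle(p.astype(np.float32));print("frog px",c,rr,ray("top",c,.04))
```

```text
rim [[0.6589 0.2566]
 [0.6191 0.1117]
 [0.3881 0.1728]
 [0.4278 0.3176]] [0.5235 0.2147]
lens [np.float64(0.1503), np.float64(0.2389), np.float64(0.1501), np.float64(0.239)]
yaw x -14.79
yaw x -14.83
yaw y -15.35
yaw y -15.32
div [0.4274 0.249 ] [0.1315 0.028 ] -15.18
div [0.469  0.2372] [0.1311 0.0206] -15.22
div [0.4868 0.1336] [0.0261 0.071 ] 89.11
div [0.5067 0.2272] [0.1324 0.0207] -15.24
div [0.5442 0.2171] [0.132  0.0202] -15.27
div [0.5818 0.2066] [0.1311 0.0208] -15.3
div [0.6225 0.1953] [0.1314 0.029 ] -15.33
div [0.6446 0.1468] [0.0574 0.024 ] -0.89
tile [ 0.4181 -0.2216] [0.0956 0.0113] -1.25
tile [ 0.4609 -0.2286] [0.0159 0.098 ] 1.83
tile [ 0.5046 -0.2207] [0.0937 0.0114] -1.26
tile [ 0.5504 -0.2323] [0.014  0.0964] 0.13
tile [ 0.5919 -0.2222] [0.0139 0.0967] 0.13
frog px (311.9947509765625, 240.0263214111328) 16.133108139038086 [[ 0.52094442 -0.03933469]]
```

```bash
python3 -m handwheel '0.04 -0.04 0 -9 0.65; 0.08 -0.08 0 -18 0.65; 0.12 -0.12 0 -27 0.65; 0.16 -0.16 0 -36 0.65; 0.20 -0.20 0 -45 0.65; 0.24 -0.24 0 -54 0.65; 0.28 -0.28 0 -62 0.65; 0.312 -0.319 0.04 -69 0.65; 0.312 -0.319 0.08 -69 0.65; 0.312 -0.319 0.08 -69 0.65' 20
python3 - <<'E'
from h import *
for n in("top","side"): cv2.imwrite(f"pics/{n}1.png",optics.read_camera(n))
a=np.hstack([cv2.resize(cv2.imread("pics/top1.png")[150:330,300:480],(400,400)),cv2.resize(cv2.imread("pics/side1.png")[60:260,270:470],(400,400))])
cv2.imwrite("pics/v1.png",a)
E
```

```text
t: 1.35
tool_pos: [0.4178, -0.2198, 0.1738]
tcp_rot: [[-0.0, 1.0, -0.004], [1.0, 0.0, 0.002], [0.002, -0.004, -1.0]]
wrist_force: [-0.3, 0.6, 0.9]
gripper_width: 0.0296
grip_force: 0.0
```

View pics/v1.png

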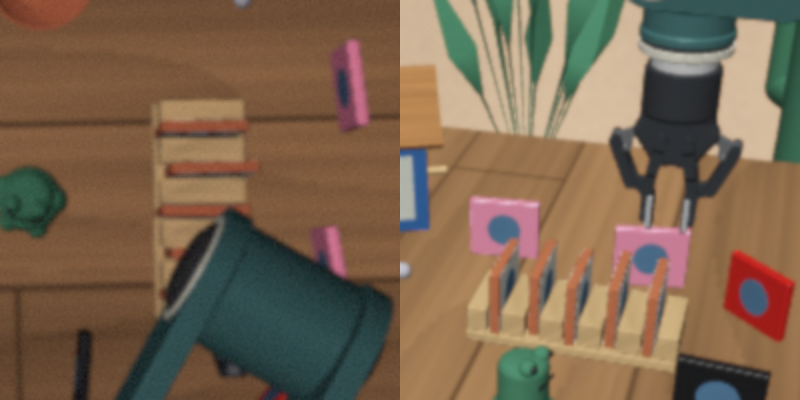

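The picture shows the gripper aligned over the nearest tile (at (230,245) in the left half), with the fingers straddling its thickness. I'll descend and grip.

```bash
python3 -m handwheel '-0.002 0 0.03 0 0.65; -0.002 0 0.06 0 0.65; -0.002 0 0.08 0 0.65; -0.002 0 0.088 0 0.65; -0.002 0 0.088 0 0.65; -0.002 0 0.088 0 0.75;-0.002 0 0.088 0 0.85; -0.002 0 0.088 0 0.9; -0.002 0 0.088 0 0.9; -0.002 0 0.088 0 0.9' 20
```

```text
t: 2.7
tool_pos: [0.4191, -0.223, 0.0891]
tcp_rot: [[0.001, 1.0, 0.001], [1.0, -0.001, -0.001], [-0.001, 0.001, -1.0]]
wrist_force: [0.3, -0.3, 6.0]
gripper_width: 0.0113
grip_force: 20.7
```

```bash
python3 -m handwheel '0 0 -0.03 0 0.9; 0 0 -0.07 0 0.9; 0 0 -0.11 0 0.9; 0 0 -0.13 0 0.9; 0.05 0.003 -0.13 2 0.9; 0.10 0.007 -0.13 4 0.9; 0.15 0.01 -0.13 6 0.9; 0.20 0.013 -0.13 8 0.9; 0.25 0.017 -0.13 10 0.9; 0.25 0.017 -0.13 10 0.9' 20
```

```text
t: 3.95
tool_pos: [0.4356, 0.0298, 0.2174]
tcp_rot: [[0.171, 0.985, -0.001], [0.985, -0.171, 0.0], [0.0, -0.001, -1.0]]
wrist_force: [0.1, -0.6, -1.9]
gripper_width: 0.0118
grip_force: 19.8
```

```bash
python3 -m handwheel '0.05 -0.006 0 2 0.9; 0.10 -0.011 0 4 0.9; 0.15 -0.017 0 5.3 0.9; 0.19 -0.021 0 5.3 0.9; 0.2045 -0.0227 0 5.3 0.9; 0.2045 -0.0227 0 5.3 0.9; 0.2045 -0.0227 0.01 5.3 0.9; 0.2045 -0.0227 0.01 5.3 0.9' 20
python3 - <<'E'
from h import *
for n in("top","side"): cv2.imwrite(f"pics/{n}2.png",optics.read_camera(n))
a=np.hstack([cv2.resize(cv2.imread("pics/top2.png")[150:330,100:280],(400,400)),cv2.resize(cv2.imread("pics/side2.png")[180:430,150:400],(400,400))])
cv2.imwrite("pics/v2.png",a)
E
```

```text
t: 4.95
tool_pos: [0.449, 0.2313, 0.2072]
tcp_rot: [[0.266, 0.964, -0.001], [0.964, -0.266, -0.001], [-0.001, -0.001, -1.0]]
wrist_force: [0.5, -0.2, -2.8]
gripper_width: 0.0115
grip_force: 19.7
```

View pics/v2.png

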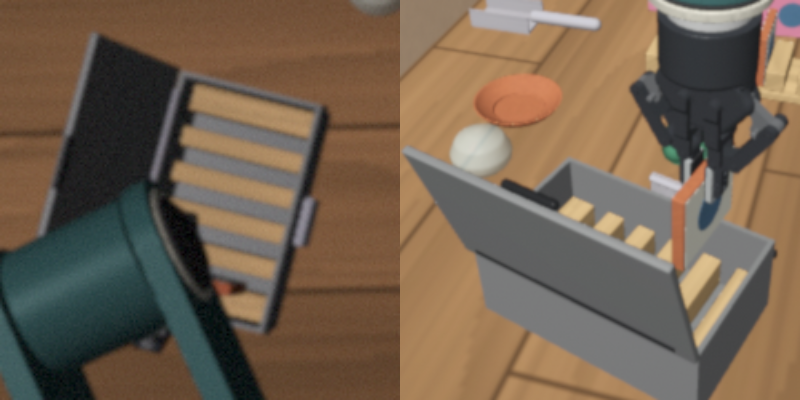

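The left half shows the wrist over the near end of the case. On the right, the held tile's orange end face is at (690,215), above the nearest slot. I'll check the lateral offset by projecting the expected tile edge.

Run:
```python
from h import *
p,R,s=tcp();print(p,s["tool_pos"])
a=cv2.imread("pics/side2.png")
zt=p[2]-.006+.010; u=R[:,1];v=R[:,0]
P=[p*[1,1,0]+[0,0,z]+v*.045+u*d for z in(zt,zt-.078) for d in(-.006,.006)]
print("pred",proj("side",P).round(1))
for k in blobs(a,(0,120,90),(13,255,255),(300,250,380,360),40): 
    b=cv2.boundingRect(k);print(b); 
    for row in range(b[1]+8,b[1]+b[3]-5,10):
        xs=k[k[:,0,1]==row][:,0,0];print(row,xs.min(),xs.max())
# divider tops predicted in side image at slot edges, for comparison
c=np.array([.5235,.2147,0]);U=np.array([.965,-.262,0]);V=np.array([.262,.965,0])
print(proj("side",[c+U*x+V*.07+[0,0,.04] for x in(-.0975,-.087,-.069,-.048)]).round(1))
```

```text
[0.44921525 0.23173198 0.20816641] [0.44921525 0.23173198 0.20816641]
pred [[327.4 305.5]
 [319.  302.1]
 [326.6 349. ]
 [318.8 345.5]]
(320, 280, 22, 69)
288 333 339
298 326 333
308 320 327
318 320 327
328 320 326
338 320 326
[[325.4 413.3]
 [318.9 410. ]
 [307.9 404.3]
 [295.4 397.9]]
```

```bash
python3 -m handwheel '0 -0.0016 0.03 0 0.9; 0 -0.0016 0.06 0 0.9; 0 -0.0016 0.08 0 0.9; 0 -0.0016 0.09 0 0.9; 0 -0.0016 0.10 0 0.9; 0 -0.0016 0.105 0 0.9; 0 -0.0016 0.105 0 0.9' 20
```

```text
t: 5.92
tool_pos: [0.4477, 0.2329, 0.1034]
tcp_rot: [[0.265, 0.964, 0.0], [0.964, -0.265, -0.0], [0.0, 0.0, -1.0]]
wrist_force: [0.1, 0.1, -2.4]
gripper_width: 0.0117
grip_force: 19.7
```

```bash
python3 -m handwheel '0 0 0.006 0 0.9; 0 0 0.012 0 0.9; 0 0 0.016 0 0.9; 0 0 0.018 0 0.9; 0 0 0.0195 0 0.9; 0 0 0.0195 0 0.9' 20
```

```text
t: 6.68
tool_pos: [0.4476, 0.2329, 0.0838]
tcp_rot: [[0.265, 0.964, 0.0], [0.964, -0.265, 0.0], [0.0, 0.0, -1.0]]
wrist_force: [-0.1, 0.3, -1.9]
gripper_width: 0.0115
grip_force: 19.8
```

```bash
python3 -m handwheel '0 0 0.0005 0 0.8; 0 0 0.0005 0 0.72; 0 0 0.0005 0 0.72; 0 0 0.0005 0 0.72; 0 0 -0.01 0 0.72; 0 0 -0.03 0 0.72; 0 0 -0.07 0 0.72; 0 0 -0.10 0 0.72; 0 0 -0.11 0 0.72; 0 0 -0.11 0 0.65' 20
python3 - <<'E'
from h import *
a=optics.read_camera("side");cv2.imwrite("pics/side3.png",a)
c=np.array([.5235,.2147,0]);U=np.array([.965,-.262,0]);V=np.array([.262,.965,0])
for k in blobs(a,(0,120,90),(13,255,255),(200,250,400,420),15): print(cv2.boundingRect(k))
print(proj("side",[c-U*.078-V*y+[0,0,z] for y in (-.05,.045) for z in(.083,.005)]).round(1))
E
```

```text
t: 7.92
tool_pos: [0.4477, 0.2329, 0.1944]
tcp_rot: [[0.265, 0.964, 0.001], [0.964, -0.265, 0.0], [0.001, 0.001, -1.0]]
wrist_force: [0.2, -0.1, -0.4]
gripper_width: 0.0302
grip_force: 0.0
(326, 333, 29, 38)
(200, 250, 46, 10)
[[320.7 377.2]
 [320.4 411.8]
 [352.3 333.8]
 [350.2 368. ]]
```

```bash
python3 -m handwheel '-0.05 0.015 0 -2 0.65; -0.10 0.03 0 -4 0.65; -0.15 0.046 0 -6 0.65; -0.20 0.061 0 -8 0.65; -0.25 0.076 0 -10 0.65; -0.30 0.092 0 -12 0.65; -0.35 0.107 0 -14 0.65; -0.40 0.123 0 -15.4 0.65; -0.441 0.135 0 -15.4 0.65; -0.441 0.135 0 -15.4 0.65'
python3 -m handwheel '0 0 0.02 0 0.65; 0 0 0.02 0 0.65'
```

```text
t: 9.22
tool_pos: [0.4604, -0.2301, 0.192]
tcp_rot: [[0.002, 1.0, -0.003], [1.0, -0.002, 0.001], [0.001, -0.003, -1.0]]
wrist_force: [0.9, 0.3, -0.1]
gripper_width: 0.0296
grip_force: 0.0
t: 9.48
tool_pos: [0.4604, -0.2268, 0.171]
tcp_rot: [[-0.002, 1.0, -0.003], [1.0, 0.002, 0.002], [0.002, -0.003, -1.0]]
wrist_force: [-0.1, 0.6, 0.3]
gripper_width: 0.0301
grip_force: 0.0
```

Run:
```python
from h import *
a=optics.read_camera("side");b=optics.read_camera("top")
K=[(k,ray("top",k[:,0],.09).astype(np.float32)) for k in blobs(b,(0,120,90),(11,255,255),(360,185,425,300),30)]
for k,p in K: print("top",np.round(cv2.minAreaRect(p)[0],4))
for k in blobs(a,(0,110,80),(13,255,255),(300,170,420,240),15): print("side",cv2.boundingRect(k))
# predicted +y end-face bottom/top of remaining tiles
print(proj("side",[[x,-.183,z] for x in(.461,.505,.549,.592) for z in(.09,)]).round(1))
```

```text
top [ 0.5054 -0.1854]
top [ 0.5484 -0.2106]
top [ 0.5919 -0.2221]
side (372, 186, 13, 48)
side (352, 184, 15, 49)
side (315, 180, 14, 47)
side (333, 179, 16, 48)
[[378.  205.2]
 [357.8 202.4]
 [337.9 199.6]
 [318.9 196.9]]
```

```bash
python3 -m handwheel '0 0.002 0.03 0 0.65; 0 0.002 0.06 0 0.65; 0 0.002 0.08 0 0.65; 0 0.002 0.085 0 0.65; 0 0.002 0.085 0 0.65; 0 0.002 0.085 0 0.75; 0 0.002 0.085 0 0.85; 0 0.002 0.085 0 0.9; 0 0.002 0.085 0 0.9; 0 0.002 0.085 0 0.9' 20
```

```text
t: 10.82
tool_pos: [0.4634, -0.2283, 0.0896]
tcp_rot: [[-0.001, 1.0, 0.001], [1.0, 0.001, -0.001], [-0.001, 0.001, -1.0]]
wrist_force: [-1.1, 0.8, 5.5]
gripper_width: 0.0118
grip_force: 20.7
```

```bash
python3 -m handwheel '0 0 -0.03 0 0.9; 0 0 -0.07 0 0.9; 0 0 -0.11 0 0.9; 0 0 -0.125 0 0.9; 0.05 0.002 -0.125 0 0.9; 0.10 0.005 -0.125 0 0.9; 0.15 0.008 -0.125 0 0.9; 0.20 0.01 -0.125 0 0.9; 0.25 0.013 -0.125 0 0.9; 0.30 0.015 -0.125 0 0.9' 20
python3 -m handwheel '0.05 0.002 0 4 0.9; 0.10 0.005 0 8 0.9; 0.14 0.007 0 12 0.9; 0.153 0.008 0 15.2 0.9; 0.153 0.008 0 15.2 0.9; 0.153 0.008 0 15.2 0.9; 0.153 0.008 0.02 15.2 0.9; 0.153 0.008 0.02 15.2 0.9'
```

```text
t: 12.08
tool_pos: [0.4774, 0.0735, 0.2126]
tcp_rot: [[-0.001, 1.0, -0.001], [1.0, 0.001, -0.0], [-0.0, -0.001, -1.0]]
wrist_force: [1.5, 0.2, -1.7]
gripper_width: 0.0114
grip_force: 19.9
t: 13.08
tool_pos: [0.485, 0.2241, 0.1913]
tcp_rot: [[0.262, 0.965, -0.003], [0.965, -0.262, -0.001], [-0.002, -0.003, -1.0]]
wrist_force: [0.3, -0.1, -2.5]
gripper_width: 0.012
grip_force: 19.8
```

```bash
python3 -m handwheel '0 0.0005 0.03 0 0.9; 0 0.0005 0.055 0 0.9; 0 0.0005 0.065 0 0.9; 0 0.0005 0.07 0 0.9; 0 0.0005 0.075 0 0.9; 0 0.0005 0.08 0 0.9; 0 0.0005 0.085 0 0.9; 0 0.0005 0.085 0 0.9' 20
```

```text
t: 14.08
tool_pos: [0.486, 0.2247, 0.1085]
tcp_rot: [[0.261, 0.965, -0.001], [0.965, -0.261, -0.0], [-0.0, -0.0, -1.0]]
wrist_force: [-0.1, -0.1, -1.1]
gripper_width: 0.0114
grip_force: 19.8
```

```bash
python3 -m handwheel '0 0 0.008 0 0.9; 0 0 0.015 0 0.9; 0 0 0.02 0 0.9; 0 0 0.023 0 0.9; 0 0 0.0245 0 0.9; 0 0 0.0245 0 0.9; 0 0 0.0245 0 0.8; 0 0 0.0245 0 0.72; 0 0 0.0245 0 0.72; 0 0 0.0245 0 0.72' 20
python3 -m handwheel '0 0 -0.01 0 0.72; 0 0 -0.03 0 0.72; 0 0 -0.07 0 0.72; 0 0 -0.10 0 0.72; 0 0 -0.11 0 0.65; 0 0 -0.11 0 0.65'
python3 -m handwheel '-0.05 0.016 0 -2 0.65; -0.10 0.032 0 -4 0.65; -0.15 0.048 0 -6 0.65; -0.20 0.063 0 -8 0.65; -0.25 0.079 0 -10 0.65; -0.30 0.095 0 -12 0.65; -0.35 0.111 0 -14 0.65; -0.40 0.127 0 -15.2 0.65; -0.427 0.1355 0 -15.2 0.65; -0.427 0.1355 0.02 -15.2 0.65'
python3 - <<'E'
from h import *
a=optics.read_camera("side");cv2.imwrite("pics/side4.png",a)
c=np.array([.5235,.2147,0]);U=np.array([.965,-.262,0]);V=np.array([.262,.965,0])
for k in blobs(a,(0,120,90),(13,255,255),(200,250,400,420),15): print(cv2.boundingRect(k))
print(proj("side",[c+U*x-V*.045+[0,0,.083] for x in(-.078,-.039)]).round(1))
E
```

```text
t: 15.32
tool_pos: [0.4862, 0.2248, 0.0844]
tcp_rot: [[0.261, 0.965, 0.0], [0.965, -0.261, 0.0], [0.0, 0.0, -1.0]]
wrist_force: [-0.4, -0.7, -0.4]
gripper_width: 0.024
grip_force: 0.0
t: 16.08
tool_pos: [0.4863, 0.2248, 0.1949]
tcp_rot: [[0.261, 0.965, 0.001], [0.965, -0.261, 0.0], [0.001, 0.001, -1.0]]
wrist_force: [0.1, -0.2, -0.9]
gripper_width: 0.0299
grip_force: 0.0
t: 17.32
tool_pos: [0.5053, -0.2244, 0.1734]
tcp_rot: [[0.001, 1.0, -0.0], [1.0, -0.001, -0.0], [-0.0, -0.0, -1.0]]
wrist_force: [-0.0, 0.4, -0.5]
gripper_width: 0.0298
grip_force: 0.0
(326, 332, 29, 39)
(314, 323, 19, 20)
(200, 250, 46, 10)
[[352.3 333.8]
 [330.  324.3]]
```

```bash
python3 -m handwheel '0 0.001 0.03 0 0.65; 0 0.001 0.06 0 0.65; 0 0.001 0.08 0 0.65; 0 0.001 0.087 0 0.65; 0 0.001 0.087 0 0.65; 0 0.001 0.087 0 0.75; 0 0.001 0.087 0 0.85; 0 0.001 0.087 0 0.9; 0 0.001 0.087 0 0.9; 0 0.001 0.087 0 0.9' 20
```

```text
t: 18.62
tool_pos: [0.5068, -0.223, 0.0881]
tcp_rot: [[-0.001, 1.0, 0.001], [1.0, 0.001, -0.0], [-0.0, 0.001, -1.0]]
wrist_force: [0.1, 0.6, 6.5]
gripper_width: 0.0118
grip_force: 20.1
```

```bash
python3 -m handwheel '0 0 -0.03 0 0.9; 0 0 -0.07 0 0.9; 0 0 -0.11 0 0.9; 0 0 -0.125 0 0.9; 0.05 0.002 -0.125 0 0.9; 0.10 0.004 -0.125 0 0.9; 0.15 0.006 -0.125 0 0.9; 0.20 0.008 -0.125 0 0.9; 0.25 0.010 -0.125 0 0.9; 0.30 0.012 -0.125 0 0.9' 20
python3 -m handwheel '0.05 0.002 0 4 0.9; 0.10 0.004 0 8 0.9; 0.13 0.005 0 12 0.9; 0.138 0.005 0 15.2 0.9; 0.138 0.005 0 15.2 0.9; 0.138 0.005 0 15.2 0.9; 0.138 0.005 0.02 15.2 0.9; 0.138 0.005 0.02 15.2 0.9; 0.138 0.005 0.02 15.2 0.9'
```

```text
t: 19.88
tool_pos: [0.5176, 0.0788, 0.2109]
tcp_rot: [[-0.001, 1.0, -0.001], [1.0, 0.001, -0.0], [-0.0, -0.001, -1.0]]
wrist_force: [1.0, -0.6, -2.0]
gripper_width: 0.0117
grip_force: 20.2
t: 21.0
tool_pos: [0.5229, 0.215, 0.1921]
tcp_rot: [[0.261, 0.965, -0.0], [0.965, -0.261, -0.0], [-0.0, -0.0, -1.0]]
wrist_force: [0.2, 0.6, -1.9]
gripper_width: 0.0115
grip_force: 20.1
```

```bash
python3 -m handwheel '0 0.0007 0.03 0 0.9; 0 0.0007 0.055 0 0.9; 0 0.0007 0.065 0 0.9; 0 0.0007 0.07 0 0.9; 0 0.0007 0.075 0 0.9; 0 0.0007 0.08 0 0.9; 0 0.0007 0.085 0 0.9; 0 0.0007 0.085 0 0.9' 20
```

```text
t: 22.0
tool_pos: [0.5235, 0.215, 0.1069]
tcp_rot: [[0.261, 0.965, -0.001], [0.965, -0.261, -0.0], [-0.0, -0.0, -1.0]]
wrist_force: [0.5, -1.1, -1.4]
gripper_width: 0.012
grip_force: 20.1
```

```bash
python3 -m handwheel '0 0 0.008 0 0.9; 0 0 0.015 0 0.9; 0 0 0.02 0 0.9; 0 0 0.023 0 0.9; 0 0 0.0245 0 0.9; 0 0 0.0245 0 0.9; 0 0 0.0245 0 0.8; 0 0 0.0245 0 0.72; 0 0 0.0245 0 0.72; 0 0 0.0245 0 0.72' 20
python3 -m handwheel '0 0 -0.01 0 0.72; 0 0 -0.03 0 0.72; 0 0 -0.07 0 0.72; 0 0 -0.10 0 0.72; 0 0 -0.11 0 0.65; 0 0 -0.11 0 0.65'
python3 -m handwheel '-0.05 0.017 0 -2 0.65; -0.10 0.034 0 -4 0.65; -0.15 0.05 0 -6 0.65; -0.20 0.067 0 -8 0.65; -0.25 0.084 0 -10 0.65; -0.30 0.10 0 -12 0.65; -0.35 0.117 0 -14 0.65; -0.40 0.134 0 -15.2 0.65; -0.422 0.142 0 -15.2 0.65; -0.422 0.142 0.02 -15.2 0.65'
python3 - <<'E'
from h import *
a=optics.read_camera("side");cv2.imwrite("pics/side5.png",a)
c=np.array([.5235,.2147,0]);U=np.array([.965,-.262,0]);V=np.array([.262,.965,0])
for k in blobs(a,(0,120,90),(13,255,255),(200,250,400,420),15): print(cv2.boundingRect(k))
print(proj("side",[c+U*x-V*.045+[0,0,.083] for x in(-.078,-.039,0)]).round(1))
E
```

```text
t: 23.25
tool_pos: [0.5237, 0.2151, 0.0829]
tcp_rot: [[0.261, 0.965, 0.0], [0.965, -0.261, 0.0], [0.0, 0.0, -1.0]]
wrist_force: [0.8, -0.5, 0.3]
gripper_width: 0.0239
grip_force: 0.0
t: 24.0
tool_pos: [0.5238, 0.2151, 0.1935]
tcp_rot: [[0.261, 0.965, 0.001], [0.965, -0.261, 0.0], [0.001, 0.001, -1.0]]
wrist_force: [-0.7, -0.9, -0.9]
gripper_width: 0.0299
grip_force: 0.0
t: 25.25
tool_pos: [0.5507, -0.2304, 0.1723]
tcp_rot: [[0.001, 1.0, 0.001], [1.0, -0.001, -0.0], [-0.0, 0.001, -1.0]]
wrist_force: [-0.8, 0.5, -0.2]
gripper_width: 0.0299
grip_force: 0.0
(326, 332, 29, 39)
(314, 323, 19, 20)
(292, 315, 18, 18)
(200, 250, 46, 10)
[[352.3 333.8]
 [330.  324.3]
 [308.6 315.3]]
```

```bash
python3 -m handwheel '0 0 0.03 0 0.65; 0 0 0.06 0 0.65; 0 0 0.08 0 0.65; 0 0 0.086 0 0.65; 0 0 0.086 0 0.65; 0 0 0.086 0 0.75; 0 0 0.086 0 0.85; 0 0 0.086 0 0.9; 0 0 0.086 0 0.9; 0 0 0.086 0 0.9' 20
```

```text
t: 26.55
tool_pos: [0.5509, -0.2296, 0.0876]
tcp_rot: [[-0.001, 1.0, 0.001], [1.0, 0.001, -0.0], [-0.0, 0.001, -1.0]]
wrist_force: [0.7, 0.4, 5.3]
gripper_width: 0.0116
grip_force: 21.6
```

```bash
python3 -m handwheel '0 0 -0.03 0 0.9; 0 0 -0.07 0 0.9; 0 0 -0.11 0 0.9; 0 0 -0.125 0 0.9; 0.05 0.001 -0.125 0 0.9; 0.10 0.002 -0.125 0 0.9; 0.15 0.003 -0.125 0 0.9; 0.20 0.004 -0.125 0 0.9; 0.25 0.005 -0.125 0 0.9; 0.30 0.006 -0.125 0 0.9' 20
python3 -m handwheel '0.05 0.001 0 4 0.9; 0.10 0.003 0 8 0.9; 0.13 0.004 0 12 0.9; 0.134 0.004 0 15.2 0.9; 0.134 0.004 0 15.2 0.9; 0.134 0.004 0 15.2 0.9; 0.134 0.004 0.02 15.2 0.9; 0.134 0.004 0.02 15.2 0.9; 0.134 0.004 0.02 15.2 0.9'
```

```text
t: 27.8
tool_pos: [0.5557, 0.0722, 0.2106]
tcp_rot: [[-0.001, 1.0, -0.001], [1.0, 0.001, -0.0], [-0.0, -0.001, -1.0]]
wrist_force: [1.5, -0.3, -2.2]
gripper_width: 0.0116
grip_force: 20.5
t: 28.92
tool_pos: [0.56, 0.2044, 0.1916]
tcp_rot: [[0.261, 0.965, -0.0], [0.965, -0.261, -0.0], [-0.0, -0.0, -1.0]]
wrist_force: [0.3, 0.1, -0.8]
gripper_width: 0.0114
grip_force: 20.5
```

```bash
python3 -m handwheel '0 0.0011 0.03 0 0.9; 0 0.0011 0.055 0 0.9; 0 0.0011 0.065 0 0.9; 0 0.0011 0.07 0 0.9; 0 0.0011 0.075 0 0.9; 0 0.0011 0.08 0 0.9; 0 0.0011 0.085 0 0.9; 0 0.0011 0.085 0 0.9' 20
```

```text
t: 29.92
tool_pos: [0.561, 0.2043, 0.1064]
tcp_rot: [[0.261, 0.965, -0.001], [0.965, -0.261, -0.0], [-0.0, -0.0, -1.0]]
wrist_force: [0.2, -0.6, -2.0]
gripper_width: 0.0114
grip_force: 20.5
```

```bash
python3 -m handwheel '0 0 0.008 0 0.9; 0 0 0.015 0 0.9; 0 0 0.02 0 0.9; 0 0 0.023 0 0.9; 0 0 0.0245 0 0.9; 0 0 0.0245 0 0.9; 0 0 0.0245 0 0.8; 0 0 0.0245 0 0.72; 0 0 0.0245 0 0.72; 0 0 0.0245 0 0.72' 20
python3 -m handwheel '0 0 -0.01 0 0.72; 0 0 -0.03 0 0.72; 0 0 -0.07 0 0.72; 0 0 -0.10 0 0.72; 0 0 -0.11 0 0.65; 0 0 -0.11 0 0.65'
python3 -m handwheel '-0.05 0.018 0 -2 0.65; -0.10 0.036 0 -4 0.65; -0.15 0.053 0 -6 0.65; -0.20 0.071 0 -8 0.65; -0.25 0.089 0 -10 0.65; -0.30 0.106 0 -12 0.65; -0.35 0.124 0 -14 0.65; -0.39 0.138 0 -15.2 0.65; -0.4035 0.143 0 -15.2 0.65; -0.4035 0.143 0.02 -15.2 0.65'
python3 - <<'E'
from h import *
a=optics.read_camera("side");cv2.imwrite("pics/side6.png",a)
c=np.array([.5235,.2147,0]);U=np.array([.965,-.262,0]);V=np.array([.262,.965,0])
for k in blobs(a,(0,120,90),(13,255,255),(200,250,400,420),15): print(cv2.boundingRect(k))
print(proj("side",[c+U*x-V*.045+[0,0,.083] for x in(-.078,-.039,0,.039)]).round(1))
E
```

```text
t: 31.18
tool_pos: [0.5611, 0.2043, 0.0824]
tcp_rot: [[0.261, 0.965, 0.0], [0.965, -0.261, 0.0], [0.0, 0.0, -1.0]]
wrist_force: [0.1, -0.1, -0.2]
gripper_width: 0.024
grip_force: 0.0
t: 31.92
tool_pos: [0.5612, 0.2044, 0.193]
tcp_rot: [[0.261, 0.965, 0.001], [0.965, -0.261, 0.0], [0.001, 0.001, -1.0]]
wrist_force: [0.5, -0.4, -0.6]
gripper_width: 0.0301
grip_force: 0.0
t: 33.17
tool_pos: [0.594, -0.2229, 0.1719]
tcp_rot: [[0.0, 1.0, 0.001], [1.0, -0.0, -0.0], [-0.0, 0.001, -1.0]]
wrist_force: [0.2, -0.2, -0.1]
gripper_width: 0.0297
grip_force: 0.0
(326, 332, 29, 39)
(314, 323, 19, 20)
(292, 315, 18, 18)
(271, 305, 20, 19)
(200, 250, 46, 10)
[[352.3 333.8]
 [330.  324.3]
 [308.6 315.3]
 [288.1 306.7]]
```

```bash
python3 -m handwheel '0 0 0.03 0 0.65; 0 0 0.06 0 0.65; 0 0 0.08 0 0.65; 0 0 0.086 0 0.65; 0 0 0.086 0 0.65; 0 0 0.086 0 0.75; 0 0 0.086 0 0.85; 0 0 0.086 0 0.9; 0 0 0.086 0 0.9; 0 0 0.086 0 0.9' 20
```

```text
t: 34.48
tool_pos: [0.5941, -0.2227, 0.0872]
tcp_rot: [[-0.001, 1.0, 0.001], [1.0, 0.001, -0.0], [-0.0, 0.001, -1.0]]
wrist_force: [0.8, -0.5, 6.6]
gripper_width: 0.0116
grip_force: 21.2
```

```bash
python3 -m handwheel '0 0 -0.03 0 0.9; 0 0 -0.07 0 0.9; 0 0 -0.11 0 0.9; 0 0 -0.125 0 0.9; 0.05 0.001 -0.125 0 0.9; 0.10 0.001 -0.125 0 0.9; 0.15 0.002 -0.125 0 0.9; 0.20 0.002 -0.125 0 0.9; 0.25 0.003 -0.125 0 0.9; 0.30 0.003 -0.125 0 0.9' 20
python3 -m handwheel '0.05 0.001 0 4 0.9; 0.10 0.002 0 8 0.9; 0.117 0.003 0 12 0.9; 0.117 0.003 0 15.2 0.9; 0.117 0.003 0 15.2 0.9; 0.117 0.003 0 15.2 0.9; 0.117 0.003 0.02 15.2 0.9; 0.117 0.003 0.02 15.2 0.9; 0.117 0.003 0.02 15.2 0.9'
```

```text
t: 35.72
tool_pos: [0.5959, 0.079, 0.2099]
tcp_rot: [[-0.001, 1.0, -0.002], [1.0, 0.001, -0.0], [-0.0, -0.002, -1.0]]
wrist_force: [0.5, -0.7, -2.2]
gripper_width: 0.0117
grip_force: 20.1
t: 36.85
tool_pos: [0.5992, 0.1943, 0.191]
tcp_rot: [[0.261, 0.965, -0.001], [0.965, -0.261, -0.0], [-0.0, -0.001, -1.0]]
wrist_force: [0.4, 0.3, -2.2]
gripper_width: 0.0118
grip_force: 20.1
```

```bash
python3 -m handwheel '0 -0.0004 0.03 0 0.9; 0 -0.0004 0.055 0 0.9; 0 -0.0004 0.065 0 0.9; 0 -0.0004 0.07 0 0.9; 0 -0.0004 0.075 0 0.9; 0 -0.0004 0.08 0 0.9; 0 -0.0004 0.085 0 0.9; 0 -0.0004 0.085 0 0.9' 20
```

```text
t: 37.85
tool_pos: [0.5988, 0.1945, 0.1059]
tcp_rot: [[0.261, 0.965, -0.001], [0.965, -0.261, -0.0], [-0.0, -0.0, -1.0]]
wrist_force: [-0.2, -0.3, -1.9]
gripper_width: 0.0117
grip_force: 20.1
```

```bash
python3 -m handwheel '0 0 0.008 0 0.9; 0 0 0.015 0 0.9; 0 0 0.02 0 0.9; 0 0 0.023 0 0.9; 0 0 0.0243 0 0.9; 0 0 0.0243 0 0.9; 0 0 0.0243 0 0.8; 0 0 0.0243 0 0.72; 0 0 0.0243 0 0.72; 0 0 0.0243 0 0.72' 20
python3 -m handwheel '0 0 -0.01 0 0.72; 0 0 -0.03 0 0.72; 0 0 -0.07 0 0.72; 0 0 -0.12 0 0.72; 0 0 -0.17 0 0.72; 0 0 -0.23 0 0.72; 0 0 -0.28 0 0.9; 0 0 -0.28 0 1; 0 0 -0.28 0 1'
python3 -m handwheel '-0.06 0 0 0 1; -0.12 0 0 0 1; -0.12 0 0 0 1; -0.12 0 0 0 1'
python3 - <<'E'
from h import *
for n in("top","side"): cv2.imwrite(f"pics/{n}7.png",optics.read_camera(n))
a=np.hstack([cv2.resize(cv2.imread("pics/top7.png")[150:330,100:280],(400,400)),cv2.resize(cv2.imread("pics/side7.png")[180:430,150:400],(400,400))])
cv2.imwrite("pics/v7.png",a)
E
```

```text
t: 39.1
tool_pos: [0.599, 0.1946, 0.0821]
tcp_rot: [[0.261, 0.965, 0.0], [0.965, -0.261, 0.0], [0.0, 0.0, -1.0]]
wrist_force: [-0.7, 0.5, -1.1]
gripper_width: 0.0237
grip_force: 0.0
t: 40.22
tool_pos: [0.5987, 0.1945, 0.3625]
tcp_rot: [[0.261, 0.965, 0.0], [0.965, -0.261, 0.0], [0.0, 0.0, -1.0]]
wrist_force: [-0.8, 0.1, -0.5]
gripper_width: -0.0004
grip_force: 0.0
t: 40.72
tool_pos: [0.5674, 0.0788, 0.3614]
tcp_rot: [[0.262, 0.965, -0.001], [0.965, -0.262, 0.0], [-0.0, -0.001, -1.0]]
wrist_force: [-0.7, 0.7, 0.2]
gripper_width: -0.0003
grip_force: 0.0
```

View pics/v7.png

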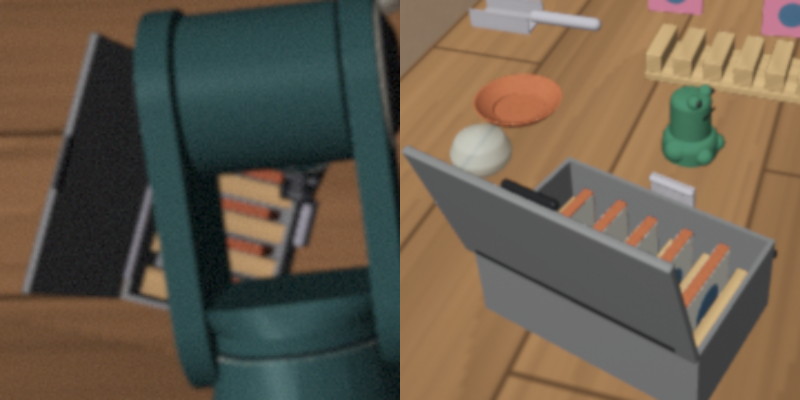

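All five tiles (orange tops on the right, (575,205) to (705,270)) stand down in their slots, and the lid is still open. Next I'll take the closed fingers over the lid, behind it.

```bash
python3 -m handwheel '0.05 -0.013 0 0 1; 0.10 -0.026 0 0 1; 0.15 -0.039 0 0 1; 0.20 -0.052 0 0 1; 0.25 -0.065 0 0 1; 0.295 -0.078 0 0 1; 0.295 -0.078 0 0 1; 0.295 -0.078 0 0 1'
python3 -m handwheel '0 0 0.03 0 1; 0 0 0.06 0 1; 0 0 0.09 0 1; 0 0 0.11 0 1; 0 0 0.12 0 1; 0 0 0.12 0 1'
```

```text
t: 41.82
tool_pos: [0.5691, 0.3845, 0.3614]
tcp_rot: [[0.26, 0.966, -0.001], [0.966, -0.26, -0.001], [-0.001, -0.001, -1.0]]
wrist_force: [0.3, -0.2, 0.4]
gripper_width: -0.0002
grip_force: 0.0
t: 42.58
tool_pos: [0.5694, 0.3837, 0.2421]
tcp_rot: [[0.261, 0.965, -0.0], [0.965, -0.261, -0.0], [-0.0, -0.0, -1.0]]
wrist_force: [-0.1, -0.0, -0.4]
gripper_width: -0.0003
grip_force: 0.0
```

```bash
python3 -m handwheel '-0.02 0 0 0 1; -0.04 0 0 0 1; -0.055 0 0 0 1; -0.065 0 0 0 1; -0.075 0 0 0 1; -0.085 0 0 0 1; -0.095 0 0 0 1; -0.105 0 0 0 1'
python3 -m handwheel '-0.01 0 0 0 1; -0.02 0 0 0 1; -0.03 0 0 0 1; -0.04 0 0 0 1; -0.048 0 0 0 1; -0.048 0 0 0 1; -0.048 0 0 0 1; -0.048 0 0 0 1'
python3 - <<'E'
from h import *
for n in("top","side"): cv2.imwrite(f"pics/{n}8.png",optics.read_camera(n))
a=np.hstack([cv2.resize(cv2.imread("pics/top8.png")[150:330,100:280],(400,400)),cv2.resize(cv2.imread("pics/side8.png")[180:430,150:400],(400,400))])
cv2.imwrite("pics/v8.png",a)
E
```

```text
t: 43.58
tool_pos: [0.5417, 0.2819, 0.2418]
tcp_rot: [[0.261, 0.965, -0.0], [0.965, -0.261, -0.0], [-0.0, -0.0, -1.0]]
wrist_force: [0.1, 0.0, 0.7]
gripper_width: -0.0001
grip_force: 0.4
t: 44.58
tool_pos: [0.5294, 0.2364, 0.242]
tcp_rot: [[0.261, 0.965, -0.0], [0.965, -0.261, -0.0], [-0.0, -0.0, -1.0]]
wrist_force: [-0.3, -0.0, 0.2]
gripper_width: -0.0
grip_force: 0.0
```

View pics/v8.png

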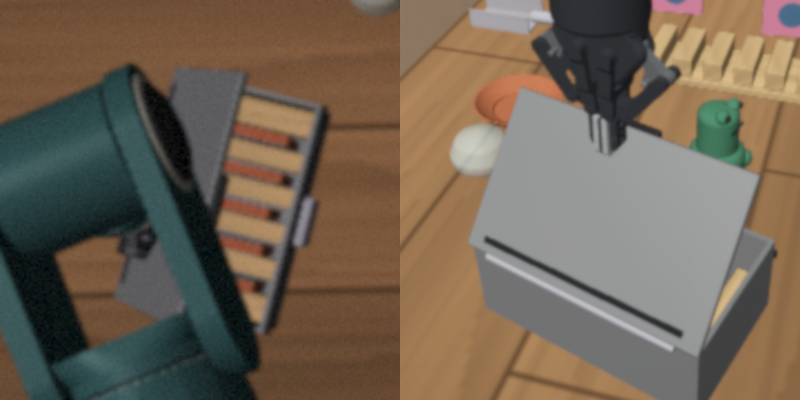

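The lid now leans inward at roughly 1.1 rad (right half, plate from (475,240) up to (760,175)) and is presumably falling. I'll rise a little and wait.

```bash
python3 -m handwheel '0 0 -0.03 0 1; 0 0 -0.06 0 1; 0 0 -0.06 0 1; 0 0 -0.06 0 1; 0 0 -0.06 0 1; 0 0 -0.06 0 1; 0 0 -0.06 0 1; 0 0 -0.06 0 1; 0 0 -0.06 0 1; 0 0 -0.06 0 1' >/dev/null
python3 -m handwheel '0 0 0 0 1; 0 0 0 0 1; 0 0 0 0 1; 0 0 0 0 1; 0 0 0 0 1; 0 0 0 0 1; 0 0 0 0 1; 0 0 0 0 1'
python3 - <<'E'
from h import *
for n in("top","side"): cv2.imwrite(f"pics/{n}9.png",optics.read_camera(n))
a=np.hstack([cv2.resize(cv2.imread("pics/top9.png")[150:330,100:280],(400,400)),cv2.resize(cv2.imread("pics/side9.png")[180:430,150:400],(400,400))])
cv2.imwrite("pics/v9.png",a)
E
```

```text
t: 46.92
tool_pos: [0.5294, 0.2362, 0.302]
tcp_rot: [[0.261, 0.965, 0.0], [0.965, -0.261, -0.0], [-0.0, 0.0, -1.0]]
wrist_force: [0.8, 0.5, -0.4]
gripper_width: 0.0001
grip_force: 0.0
```

View pics/v9.png

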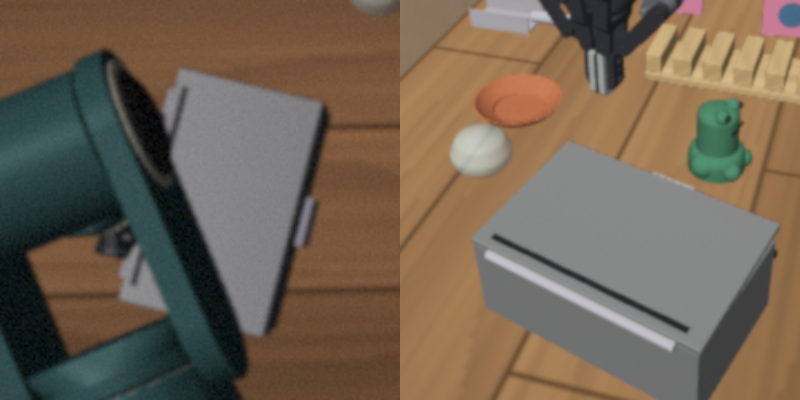

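The lid lies shut-looking, resting on its catch, and the frog has been nudged to about (720,140) in the crop. I'll move over the free edge and press.

```bash
python3 -m handwheel '-0.04 0 0 0 1; -0.0777 0 0.02 0 1; -0.0777 0 0.06 0 1; -0.0777 0 0.10 0 1; -0.0777 0 0.13 0 1; -0.0777 0 0.15 0 1; -0.0777 0 0.16 0 1; -0.0777 0 0.16 0 1' 
python3 -m handwheel '0 0 0.003 0 1; 0 0 0.006 0 1; 0 0 0.009 0 1; 0 0 0.011 0 1; 0 0 0.013 0 1; 0 0 0.013 0 1'
```

```text
t: 48.02
tool_pos: [0.5092, 0.1613, 0.1421]
tcp_rot: [[0.261, 0.965, -0.0], [0.965, -0.261, -0.0], [-0.0, -0.0, -1.0]]
wrist_force: [-0.2, 0.5, -0.2]
gripper_width: 0.0004
grip_force: 0.0
t: 48.78
tool_pos: [0.5093, 0.1609, 0.1295]
tcp_rot: [[0.261, 0.965, 0.001], [0.965, -0.261, -0.0], [-0.0, 0.001, -1.0]]
wrist_force: [-1.8, -3.0, 5.7]
gripper_width: 0.0002
grip_force: 2.4
```

```bash
python3 -m handwheel '0 0 0.001 0 1; 0 0 0.002 0 1; 0 0 0.003 0 1; 0 0 0.003 0 1' 
python3 -m handwheel '0 0 0.001 0 1; 0 0 0.002 0 1; 0 0 0.003 0 1; 0 0 0.003 0 1'
```

```text
t: 49.28
tool_pos: [0.5089, 0.1613, 0.1256]
tcp_rot: [[0.261, 0.965, -0.001], [0.965, -0.261, 0.0], [-0.0, -0.001, -1.0]]
wrist_force: [0.3, -0.8, 0.6]
gripper_width: 0.0005
grip_force: 0.0
t: 49.78
tool_pos: [0.5091, 0.1612, 0.1234]
tcp_rot: [[0.261, 0.965, 0.0], [0.965, -0.261, 0.0], [0.0, 0.0, -1.0]]
wrist_force: [-3.0, -0.5, 5.4]
gripper_width: 0.0002
grip_force: 2.7
```

```bash
python3 -m handwheel '0 0 0.001 0 1; 0 0 0.001 0 1; 0 0 -0.02 0 1; 0 0 -0.05 0 1; 0 0 -0.10 0 0.5; 0 0 -0.14 0 0.2; 0 0 -0.14 0 0.12; 0 0 -0.14 0 0.12'
python3 - <<'E'
from h import *
for n in("top","side"): cv2.imwrite(f"pics/{n}10.png",optics.read_camera(n))
t=cv2.imread("pics/top10.png");s=cv2.imread("pics/side10.png")
p=np.vstack([k[:,0] for k in blobs(t,(60,60,20),(88,255,200),(265,200,370,300))])
print("px",p.min(0),p.max(0));c,rr=cv2.minEnclosingCircle(p.astype(np.float32));print(c,rr,ray("top",c,.04),ray("top",c,.08))
# side: lid far (free) edge corners: expected shut vs resting
c=np.array([.5235,.2147,0]);U=np.array([.965,-.262,0]);V=np.array([.262,.965,0])
for th in(0,.08):
    print(th,proj("side",[c+U*x+V*(.075-.155*np.cos(th)+.008*np.sin(th))+[0,0,.0905+.155*np.sin(th)+.008*np.cos(th)] for x in(-.123,.123)]).round(1))
a=np.hstack([cv2.resize(t[190:290,260:360],(400,400),interpolation=cv2.INTER_CUBIC),cv2.resize(s[230:430,180:380],(400,400))])
cv2.imwrite("pics/v10.png",a)
E
```

```text
t: 50.78
tool_pos: [0.509, 0.1612, 0.2629]
tcp_rot: [[0.261, 0.965, -0.0], [0.965, -0.261, 0.0], [-0.0, -0.0, -1.0]]
wrist_force: [-0.5, -0.4, 0.4]
gripper_width: 0.0722
grip_force: 0.0
px [289 242] [320 271]
(304.0714416503906, 255.92857360839844) 16.19563865661621 [[ 0.48359987 -0.0197033 ]] [[ 0.4830737 -0.0203148]]
0 [[389.8 323.1]
 [258.4 270.9]]
0.08 [[390.2 317.7]
 [257.5 265.6]]
```

View pics/v10.png

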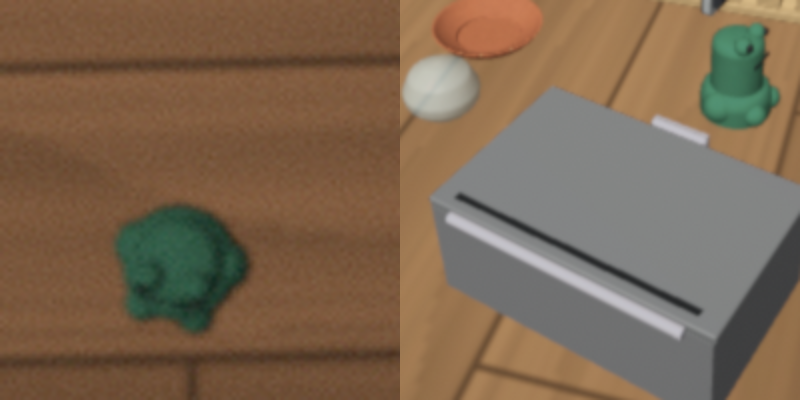

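Right half: the lid's far corner is at about (257,273) px full-image, which matches the shut prediction, so the lid is shut. Left half: the frog is upright at about (304,256) px, displaced from its start.

Run:
```python
from h import *
print(proj("side",[[.4835,-.02,z] for z in(.03,.05,.08)]).round(1))
s=cv2.imread("pics/side10.png")
for k in blobs(s,(60,60,20),(92,255,220),(320,235,380,300)):
    print(cv2.boundingRect(k))
    for y in range(246,296,6):
        xs=k[k[:,0,1]==y][:,0,0]; print(y,xs.min(),xs.max()) if len(xs) else 0
p,R,_=tcp();d=np.array([.4835,-.02,.07])-p;print("tool shift",(R.T@d).round(4),p)
```

```text
[[350.3 271.5]
 [350.7 263.4]
 [351.3 250.9]]
(331, 242, 38, 52)
246 339 361
252 336 361
258 336 361
264 336 360
270 332 363
276 331 368
282 331 366
288 334 362
tool shift [-0.1813  0.0232  0.1921] [0.50877575 0.16112314 0.26195544]
```

```bash
python3 -m handwheel '-0.05 0.007 0 0 0; -0.10 0.014 0 0 0; -0.15 0.021 0 0 0; -0.182 0.025 0 0 0; -0.182 0.025 0 0 0; -0.182 0.025 0.05 0 0; -0.182 0.025 0.10 0 0; -0.182 0.025 0.14 0 0; -0.182 0.025 0.14 0 0'
python3 -m handwheel '0 0 0.02 0 0; 0 0 0.04 0 0; 0 0 0.052 0 0; 0 0 0.052 0 0; 0 0 0.052 0 0.2; 0 0 0.052 0 0.3; 0 0 0.052 0 0.45; 0 0 0.052 0 0.6; 0 0 0.052 0 0.6; 0 0 0.052 0 0.6' 40
```

```text
t: 52.0
tool_pos: [0.4842, -0.0202, 0.12]
tcp_rot: [[0.261, 0.965, -0.006], [0.965, -0.261, 0.001], [-0.001, -0.006, -1.0]]
wrist_force: [-0.2, -0.1, 0.5]
gripper_width: 0.0854
grip_force: 0.0
t: 53.25
tool_pos: [0.4861, -0.0211, 0.0719]
tcp_rot: [[0.261, 0.965, 0.001], [0.965, -0.261, -0.0], [0.0, 0.001, -1.0]]
wrist_force: [-1.0, -0.9, 5.6]
gripper_width: 0.0511
grip_force: 40.6
```

```bash
python3 -m handwheel '0 0 -0.03 0 0.6; 0 0 -0.07 0 0.6; 0 0 -0.12 0 0.6; 0 0 -0.16 0 0.6; 0.05 -0.006 -0.16 0 0.6; 0.10 -0.011 -0.16 0 0.6; 0.15 -0.016 -0.16 0 0.6; 0.20 -0.022 -0.16 0 0.6; 0.235 -0.0255 -0.16 0 0.6; 0.235 -0.0255 -0.16 0 0.6' 40
python3 -m handwheel '0 0 0.02 0 0.6; 0 0 0.035 0 0.6; 0 0 0.045 0 0.6; 0 0 0.05 0 0.6; 0 0 0.05 0 0.6'
python3 - <<'E'
from h import *
for n in("side",): cv2.imwrite(f"pics/{n}11.png",optics.read_camera(n))
cv2.imwrite("pics/v11.png",cv2.resize(cv2.imread("pics/side11.png")[170:430,180:400],(480,567)))
E
```

```text
t: 54.5
tool_pos: [0.5223, 0.2144, 0.2303]
tcp_rot: [[0.259, 0.966, -0.001], [0.966, -0.259, -0.0], [-0.0, -0.001, -1.0]]
wrist_force: [0.3, -0.3, -3.5]
gripper_width: 0.0511
grip_force: 43.5
t: 55.12
tool_pos: [0.5225, 0.2123, 0.1809]
tcp_rot: [[0.261, 0.965, -0.0], [0.965, -0.261, -0.0], [-0.0, -0.0, -1.0]]
wrist_force: [0.2, 0.6, -3.4]
gripper_width: 0.0512
grip_force: 43.5
```

View pics/v11.png

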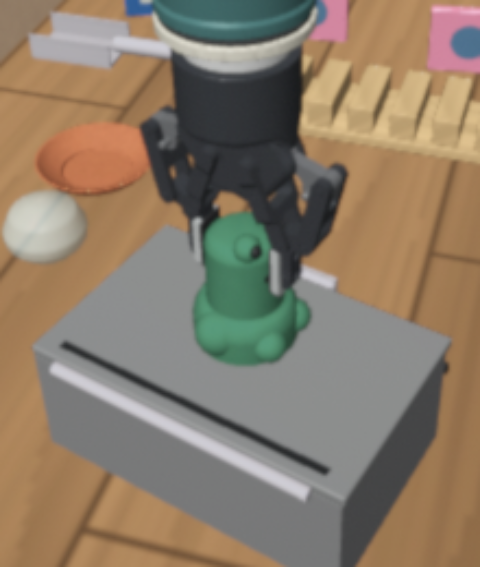

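The frog hangs upright over the middle of the shut lid, about 1 cm up. I'll lower it gently.

```bash
python3 -m handwheel '0 0 0.003 0 0.6; 0 0 0.006 0 0.6; 0 0 0.008 0 0.6; 0 0 0.009 0 0.6; 0 0 0.0095 0 0.6; 0 0 0.0095 0 0.6'
```

```text
t: 55.92
tool_pos: [0.5225, 0.2125, 0.1716]
tcp_rot: [[0.261, 0.965, 0.0], [0.965, -0.261, 0.0], [0.0, 0.0, -1.0]]
wrist_force: [0.4, -0.4, -3.7]
gripper_width: 0.051
grip_force: 43.5
```

```bash
python3 -m handwheel '0 0 0.0005 0 0.6; 0 0 0.001 0 0.6; 0 0 0.001 0 0.6'; python3 -m handwheel '0 0 0.0005 0 0.6; 0 0 0.0005 0 0.6; 0 0 0.0005 0 0.6'
```

```text
t: 56.3
tool_pos: [0.5224, 0.2125, 0.1705]
tcp_rot: [[0.261, 0.965, -0.0], [0.965, -0.261, 0.0], [0.0, -0.0, -1.0]]
wrist_force: [-0.2, 0.8, -3.3]
gripper_width: 0.0507
grip_force: 43.5
t: 56.68
tool_pos: [0.5225, 0.2125, 0.1703]
tcp_rot: [[0.261, 0.965, 0.0], [0.965, -0.261, 0.0], [0.0, 0.0, -1.0]]
wrist_force: [-1.2, 0.7, 3.5]
gripper_width: 0.0513
grip_force: 43.9
```

```bash
python3 -m handwheel '0 0 0 0 0.38; 0 0 0 0 0.3; 0 0 0 0 0.15; 0 0 0 0 0; 0 0 0 0 0; 0 0 0 0 0; 0 0 -0.01 0 0; 0 0 -0.03 0 0; 0 0 -0.06 0 0; 0 0 -0.10 0 0' 
python3 -m handwheel '0 0 -0.04 0 0; 0 0 -0.08 0 0; -0.06 0 -0.08 0 0; -0.12 0 -0.08 0 0; -0.18 0 -0.08 0 0; -0.24 0 -0.08 0 0; -0.30 0 -0.08 0 0; -0.36 0 -0.08 0 0; -0.36 0 -0.08 0 0'
python3 - <<'E'
from h import *
for n in("top","side"): cv2.imwrite(f"pics/{n}12.png",optics.read_camera(n))
t=cv2.imread("pics/top12.png");s=cv2.imread("pics/side12.png")
cv2.imwrite("pics/v12.png",np.hstack([cv2.resize(t[150:330,100:280],(400,400)),cv2.resize(s[180:430,150:400],(400,400))]))
E
```

```text
t: 57.92
tool_pos: [0.5223, 0.2124, 0.272]
tcp_rot: [[0.261, 0.965, 0.0], [0.965, -0.261, -0.0], [0.0, 0.0, -1.0]]
wrist_force: [0.0, 0.3, 0.5]
gripper_width: 0.0856
grip_force: 0.0
t: 59.05
tool_pos: [0.4271, -0.1381, 0.3517]
tcp_rot: [[0.267, 0.964, 0.001], [0.964, -0.267, -0.001], [-0.001, 0.002, -1.0]]
wrist_force: [0.4, 0.7, 0.7]
gripper_width: 0.0854
grip_force: 0.0
```

View pics/v12.png

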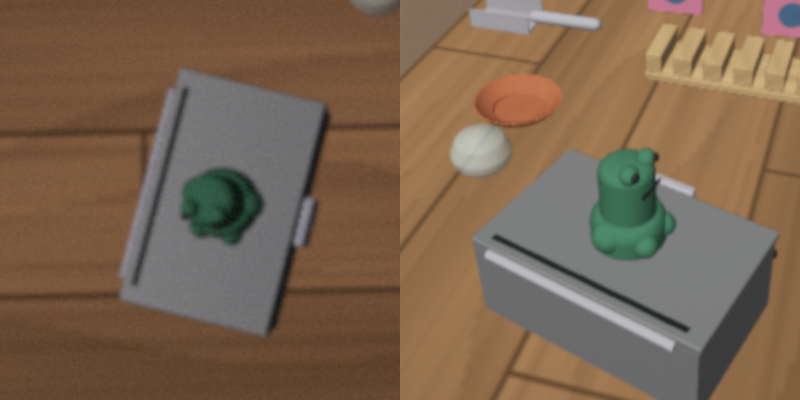

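The frog stands upright in the middle of the shut lid, at about (220,205) in the left half and (628,205) in the right. The saucer and paperweight are where they were and the arm is clear, so I'm handing in.

```bash
python3 -c "
from plant import r
print(r.sign_off())"
```

```text
the job is handed in; nothing more can be done
None
```

I handed the job in at about 59 s: all five tiles stand in their own case slots, the lid is past its catch and shut, and the frog stands upright mid-lid; the last images bear out lid and frog, but sign-off returned no verdict.

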